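# Turn the detergent carousel to the yellow jar and hold it

## Task

On the laundry room's folding table, turn the detergent carousel by the handle on top, without touching the jars, until the jar with the yellow lid stands squarely at the customers' front, in line with the middle of the steel drip tray. Keep a firm grip on the handle so the turntable stays still while I fill the dosing cup from that jar: finish while still holding it, with every jar standing in its place and the things around left where they are.

Things in the scene. Friction and masses are not known exactly. Their poses are not given: they have to be found in the camera images.
- station: fixed base of the detergent carousel: white board 385 x 320 x 12 mm. Origin on the table under the turntable's axis. Its -x direction is the FRONT, towards the customers across the table from the robot: there the board reaches 230 mm from the axis (other edges 155 to 160 mm) and carries a slotted steel drip tray, 66 x 130 mm, its centre 190 mm from the axis, top 16 mm above the table
- turntable (a joint): angle turned from where the turntable stood at the start, rad; grows anticlockwise seen from above. The wooden turntable (294 mm across, rim top 50 mm above the table) turns endlessly both ways about the station's vertical axis, with about 0.06 N m of friction (plus 0.08 N m per rad/s), and stays where it is left
- handle: stirrup handle on the turntable's centre rod. Origin on the axis, 22 mm above the table. Its black grip bar is centred on the axis with its middle 205 mm above this origin, lies along the handle's x axis, is 78 mm long, 18 mm wide and high, free underneath for 28 mm, between two upright 10 mm bars at x = +-50 mm. The yellow jar's compartment lies in the handle's -x direction
- compartment (a point): middle of the floor of the yellow jar's compartment, 98 mm from the turntable's axis, 30 mm above the table. There are six like compartments, 60 degrees apart, parted by fins 20 mm high; a jar has about 3 mm of play
- jar_yellow: the marked jar: white canister with a bright yellow lid and yellow label band, 84 mm across, 118 mm tall, 0.2 to 0.5 kg, standing loose in its compartment. Origin at the middle of its underside; its top is 148 mm above the table
- jar_blue: a jar of the same size with a blue lid and band, loose in one of the other five compartments; origin at the middle of its underside
- jar_green: a jar of the same size with a green lid and band, loose in one of the other five compartments; origin at the middle of its underside
- jar_red: a jar of the same size with a red lid and band, loose in one of the other five compartments; origin at the middle of its underside
- jar_white: a jar of the same size with a white lid and band, loose in one of the other five compartments; origin at the middle of its underside
- jar_black: a jar of the same size with a black lid and band, loose in one of the other five compartments; origin at the middle of its underside
- dosing_cup: small blue dosing cup with a handle, 54 mm across, 55 mm tall, standing loose on the drip tray; origin under its middle. Leave it
- spray_bottle: white spray bottle with green head, 210 mm tall, 76 mm across, beside the station on the table; origin under its middle. Leave it
- clothes_brush: dark wooden clothes brush lying on its bristles, 150 x 52 x 40 mm, beside the station on the table; origin under its middle. Leave it
- mug: blue mug, 80 mm across, 92 mm tall, beside the station on the table; origin under its middle. Leave it
- peg_tub: white open tub of wooden clothes pegs, 150 x 110 x 60 mm, beside the station on the table; origin under its middle. Leave it

How it is judged:
By the outcome, as a careful person would: the job done as asked, in the order asked, and still so for the second after the job is handed in, while the arm keeps its last pose, push and grip.
It also fails if it takes over 48 s, if anything falls off the work surface, if the arm or the gripper's body presses on something with over 40 N, if the wrist force passes 120 N, or if a joint passes its speed limit or range.

## Robot

A 6-joint arm with a two-finger parallel gripper is mounted at the origin on the work surface. World frame = base frame: x ahead of the robot, y to its left, z up, the work surface at z = 0. Lengths are in mm, angles in rad, forces in N, time in s.
With the tool pointing down it reaches from about 425 to 950 mm from the base axis. Payload 3.5 kg.
Tool frame: the origin (TCP) lies at the very end of the fingers, on their centre line; the grasp point (between the pads) lies ctrl.pinch_z behind it (ctrl.pinch_z is the distance from the TCP to the grasp point, in mm); z points along the fingers, y is the line along which they close (so a half turn about z gives the same grasp; the last joint's range is limited). The gripper opens to 85 mm and grips with 20 to 120 N. Pads are 22 mm wide; open, the fingers measure 114 mm over their backs; the gripper's body (76 mm by 85 mm) begins 54 mm behind the grasp point. The pads swing forward as they close: fully open they stand 13 mm farther back than shut.
Start: joints at [-1.31, 0.286, 1.577, -0, 1.279, -0.15], TCP at [269.578, -618.817, 231.325] pointing down, gripper open.
Joint ranges: [-2.77, 2.77], [-0.9, 2.22], [0.21, 2.48], [-1.53, 4.67], [0.24, 2.81], [-2.84, 2.84]. Speed limits (rad/s): [2.79, 2.79, 3.14, 3.14, 3.14, 3.14].

## Interface

Orientations are given as a unit quaternion [x, y, z, w].
In Python, from rig import ctrl, claw, planner, read_camera, get_calibration, recognise, cut_out gives the robot as it stands. Calls block until the motion is done:
- ctrl.movep(position, orientation): joint-space move of the TCP to a pose.
- ctrl.move_l(position, rot=None, feed=150, stop_force=None): straight line of the TCP; rot=None keeps the orientation; feed is the mean speed in mm/s. With stop_force (N) it stops when the force on the tool has changed by that much, and returns True; else False.
- ctrl.move_joints(angles): joint-space move.
- claw.set_gripper(opening, f_grip=None): finger opening in mm; f_grip is the grip in N (None keeps the last); returns when the fingers have stopped.
- ctrl.sleep(seconds).
- planner.ik(position, orientation): joint angles nearest the present ones, or None.
- ctrl.state(): the state.
- read_camera(name): name is "scene" or "top" or "wrist"; returns the picture (420x560x3 uint8, red, green, blue); there is no depth.
- get_calibration(name): a dict with "camera_matrix" (3x3 intrinsics, pixels), "dist_coeffs" ([k1, k2, p1, p2, k3] as OpenCV has them; the pictures are not rectified), "R" (3x3) and "t" (3): a world point X has camera coordinates R X + t. Camera axes: x right, y down, z forward; pixel columns grow to the right and rows downward; lengths in mm; the calibration is good to about 2 mm. A picture is of the moment at which its call begins: read the wrist's pose just before it. get_calibration takes no time and is no camera call; for the wrist camera it gives the pose at the moment of the call.
A pose or a line that the arm cannot do raises ctrl.PlanningError and nothing moves.
- ctrl.hand_in(): hands the job in; it is judged then, once.
Trained networks look in the newest picture that a camera, given by its name, has taken for a name from the list of things; names that differ only in an ending like _2 or _b are one class to them, and where a whole thing is asked for, a point or a joint stands for the part that bears it (a point fixed in the world has none). Each returns a list of dicts, best first, with "conf" (0 to 1); they miss things now and then, are a little off and sometimes report something else, mostly with a low value. They report only what shows in the picture. A call takes as long as a camera call.
- recognise(camera, thing): "at" ([row, column] in pixels, amid what is visible of it).
- cut_out(camera, thing): "region" (420x560 bool, what is visible of it) and "at" ([row, column] in pixels, amid what is visible of it).
The state is a dict: "time_s": time; "joints": joint angles; "dq": joint speeds; "joint_torque": joint torques, N m; "ee_pos": TCP position; "ee_rot": TCP orientation; "force": force on the tool from outside, world axes, zero at the start; "moment": the same for the moment, N m; "width": finger opening in mm; "grip_force": force on a finger pad.
Only numpy, scipy, OpenCV 4.12 (cv2) and the standard library are available. Lean on these libraries where they do the work, as an engineer would, in place of code of your own. Each camera call takes 0.05 s, during which the arm holds its last target. There are 200 camera calls.

## Working session

There is one attempt and no reset: what is moved stays moved. The work goes in short steps, each a Python script; the robot and the scene stay as the last script left them, time stands still between calls to the robot, and variables do not carry over. Pictures are saved under pics/ and viewed, at most 10 in all, crops included, and the job is handed in when it is done.

```bash
ls; mkdir -p pics
python3 - <<'E'
from rig import *
import cv2,numpy as np
ims=[]
for c in("scene","top"):
    im=read_camera(c); cv2.imwrite(f"pics/{c}0.png",im[:,:,::-1])
    K=get_calibration(c); print(c,K["camera_matrix"].tolist(),K["dist_coeffs"],(-K["R"].T@K["t"]).round())
    for t in["station","turntable","handle","jar_yellow","jar_blue","jar_green","jar_red","jar_white","jar_black","dosing_cup","spray_bottle"]:
        print(t,[(np.round(d["at"],1).tolist(),round(d["conf"],2)) for d in recognise(c,t)[:2]])
print(ctrl.pinch_z, ctrl.state())
E
```

```text
pics
scene [[469.96623728555653, 0.0, 280.274226519928], [0.0, 469.96623728555653, 216.93733651297046], [0.0, 0.0, 1.0]] [-0.12126549  0.          0.          0.          0.        ] [ 426.  906. 1153.]
station [([262.4, 256.2], 0.72)]
turntable [([259.9, 322.8], 0.84), ([387.7, 311.8], 0.44)]
handle [([202.8, 304.5], 0.91)]
jar_yellow [([202.2, 302.3], 0.76), ([208.8, 273.5], 0.39)]
jar_blue [([255.0, 304.6], 0.84)]
jar_green [([210.5, 274.2], 0.79)]
jar_red [([244.5, 333.0], 0.74)]
jar_white [([240.3, 270.3], 0.93), ([105.5, 347.5], 0.53)]
jar_black [([211.1, 331.8], 0.87)]
dosing_cup [([215.9, 246.1], 0.89), ([260.4, 319.4], 0.73)]
spray_bottle [([105.1, 348.9], 0.81)]
top [[463.2603231607591, 0.0, 275.69249168618995], [0.0, 463.2603231607591, 211.49651479107115], [0.0, 0.0, 1.0]] [-0.15257617  0.          0.          0.          0.        ] [ 465.   13. 1634.]
station [([189.3, 260.3], 0.69)]
turntable [([233.8, 258.8], 0.88)]
handle [([233.6, 255.2], 0.5)]
jar_yellow [([226.2, 282.7], 0.58)]
jar_blue [([239.0, 225.9], 0.62), ([209.7, 237.6], 0.47)]
jar_green [([207.6, 266.2], 0.
[... 186 characters left out ...]
.700000000000003 {'time_s': 1.2, 'joints': array([-1.30996564e+00,  2.86276306e-01,  1.57668744e+00,  1.83302991e-05,
        1.27859345e+00, -1.50007055e-01]), 'dq': array([ 0.00181617,  0.00046343,  0.00036621,  0.00022225,  0.00027733,
       -0.00124767]), 'joint_torque': array([ 2.99615440e-04, -4.05966997e+01, -2.92936063e+01, -1.65498359e-04,
        5.39183820e-04,  2.49902206e-07]), 'ee_pos': array([ 269.60503929, -618.81326974,  231.3474881 ]), 'ee_rot': array([9.78976168e-01, 2.03974659e-01, 9.74510275e-06, 1.72153359e-05]), 'force': array([-0.50919811,  0.14877375, -0.65808316]), 'moment': array([0.03132041, 0.01281862, 0.05369338]), 'grip_force': 0.0, 'width': 84.89966771082456}
```

Run:
```python
import cv2
a=cv2.imread("pics/top0.png")[110:310,150:390]; b=cv2.imread("pics/scene0.png")[150:310,190:390]
cv2.imwrite("pics/topc.png",cv2.resize(a,(720,600),interpolation=cv2.INTER_CUBIC))
cv2.imwrite("pics/scenec.png",cv2.resize(b,(750,600),interpolation=cv2.INTER_CUBIC))
```

```text
(no output)
```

View pics/topc.png

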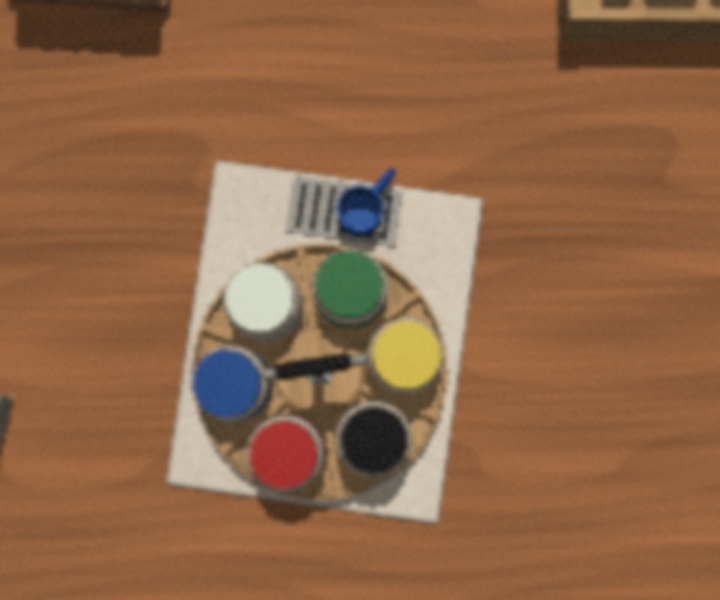

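View pics/scenec.png

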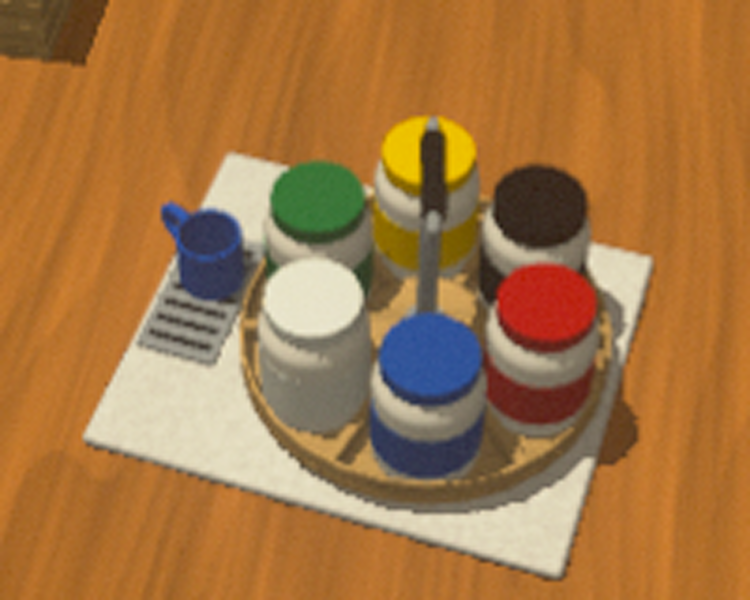

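View pics/top0.png

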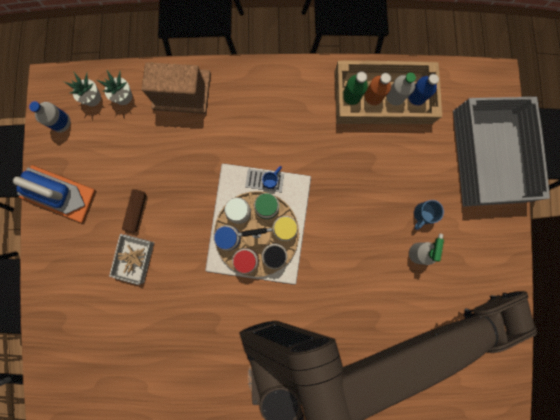

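```bash
cat > h.py <<'E'
from rig import *
import cv2,numpy as np
def back(c,px,z):
    """pixels [(col,row)] -> world points at height z"""
    K=get_calibration(c) if isinstance(c,str) else c
    u=cv2.undistortPoints(np.float64(px).reshape(-1,1,2),K["camera_matrix"],K["dist_coeffs"])[:,0]
    d=np.c_[u,np.ones(len(u))]@K["R"]; o=-K["R"].T@K["t"]
    return o+d*((z-o[2])/d[:,2])[:,None]
def lids(im,K,minA=60,z=148):
    hsv=cv2.cvtColor(im,cv2.COLOR_RGB2HSV); out={}
    for n,lo,hi in[("yellow",(22,130,100),(32,255,255)),("blue",(105,120,70),(125,255,255)),("green",(50,80,40),(80,255,255)),("red",(174,150,90),(180,255,255)),]:
        m=cv2.inRange(hsv,lo,hi)
        if n=="red": m|=cv2.inRange(hsv,(0,190,110),(4,255,255))
        out[n]=m
    return out
E
python3 - <<'E'
from h import *
im=read_camera("top");K=get_calibration("top")
hsv=cv2.cvtColor(im,cv2.COLOR_RGB2HSV)
# board: low saturation, bright, inside roi
m=cv2.inRange(hsv,(0,0,110),(180,70,255)); r=np.zeros_like(m); r[155:290,195:320]=m[155:290,195:320]
c=max(cv2.findContours(r,cv2.RETR_EXTERNAL,cv2.CHAIN_APPROX_NONE)[0],key=cv2.contourArea)
h=cv2.convexHull(c)[:,0]
P=back("top",cv2.convexHull(c)[:,0],12)[:,:2]
b=cv2.minAreaRect(P.astype(np.float32)); print("rect",b)
# edge line fits on dense contour
Q=back("top",c[:,0],12)[:,:2]; (cx,cy),sz,an=b
a=np.deg2rad(an); R=np.array([[np.cos(a),np.sin(a)],[-np.sin(a),np.cos(a)]]); L=(Q-[cx,cy])@R.T
for ax in(0,1):
  for s in(1,-1):
    e=s*L[:,ax]>sz[ax]/2-5; e&=abs(L[:,1-ax])<sz[1-ax]/2-12
    p=np.polyfit(L[e,1-ax],L[e,ax],1); print(ax,s,e.sum(),np.rad2deg(np.arctan(p[0])).round(2),p[1].round(1))
M=lids(im,K); pts={}
for n in["yellow","blue","green","red","white","black"]:
    ds=cut_out("top","jar_"+n)
    for d in ds[:1]:
        ys,xs=np.where(d["region"])
        print(n,round(d["conf"],2),len(xs),"reg@148",back("top",[(xs.mean(),ys.mean())],120)[0].round(1),end=" ")
    if n in M:
        k,lab,st,ce=cv2.connectedComponentsWithStats(M[n][160:290,200:310]); 
        i=1+np.argmax(st[1:,4]); p=ce[i]+[200,160]; print("lid",st[i,4],back("top",[p],148)[0].round(1),end="")
    print()
for d in cut_out("top","handle")[:1]:
    ys,xs=np.where(d["region"]); print("handle",len(xs),back("top",[(xs.mean(),ys.mean())],227))
bm=(hsv[225:242,238:270,2]<45); ys,xs=np.where(bm); B=back("top",np.c_[xs+238,ys+225],227)[:,:2]
v=np.linalg.svd(B-B.mean(0))[2][0]; print("bar",len(xs),B.mean(0),np.rad2deg(np.arctan2(v[1],v[0])))
E
```

```text
rect ((561.25390625, 118.87550354003906), (203.53549194335938, 402.34906005859375), 80.96997833251953)
0 1 104 0.03 100.0Traceback (most recent call last):
  File "<stdin>", line 16, in <module>
    raise TypeError("expected non-empty vector for x")
TypeError: expected non-empty vector for x
```

Run:
```python
from h import *
im=read_camera("top")
hsv=cv2.cvtColor(im,cv2.COLOR_RGB2HSV)
print(hsv[175,225],hsv[270,215],hsv[160,225],hsv[200,303])
g=cv2.resize(im,None,fx=4,fy=4,interpolation=cv2.INTER_CUBIC); hs=cv2.cvtColor(g,cv2.COLOR_RGB2HSV)
m=cv2.inRange(hs,(0,0,100),(180,95,255)); r=np.zeros_like(m); r[640:1140,800:1260]=m[640:1140,800:1260]
n,lab,st,_=cv2.connectedComponentsWithStats(r)
for i in range(1,n):
    if st[i,4]<300: r[lab==i]=0
ys,xs=np.where(r>0)
pts=np.c_[(xs+.5)/4-.5,(ys+.5)/4-.5]
Q=back("top",pts,12)[:,:2]
b=cv2.minAreaRect(Q.astype(np.float32)); print("rect",b)
(cx,cy),sz,an=b
# outermost pixels per bin along each side
a=np.deg2rad(an); R=np.array([[np.cos(a),np.sin(a)],[-np.sin(a),np.cos(a)]]); L=(Q-[cx,cy])@R.T
print("axes",R.round(4).tolist())
for ax in(0,1):
  for s in(1,-1):
    t=L[:,1-ax];ok=abs(t)<sz[1-ax]/2-15; bins=np.round(t/4).astype(int)
    T=[];V=[]
    for k in np.unique(bins[ok]):
        v=(s*L[bins==k,ax]).max(); T.append(k*4);V.append(v*s)
    T=np.array(T);V=np.array(V)
    for _ in range(3):
        p=np.polyfit(T,V,1); res=V-np.polyval(p,T); k=abs(res)<max(1,2*res.std()); T,V=T[k],V[k]
    print(ax,s,len(T),np.rad2deg(np.arctan(p[0])).round(2),p[1].round(1))
M=lids(im,None)
for n in["yellow","blue","green","red","white","black"]:
    if n in M:
        k,lab,st,ce=cv2.connectedComponentsWithStats(M[n][190:290,200:310]); 
        i=1+np.argmax(st[1:,4]); p=ce[i]+[200,190]; print(n,"lid",st[i,4],p.round(1),back("top",[p],148)[0].round(1),end="")
    for d in cut_out("top","jar_"+n)[:1]:
        y,x=np.where(d["region"]); print(n,round(d["conf"],2),len(x),"reg@130",back("top",[(x.mean(),y.mean())],130)[0].round(1),end=" ")
    print()
bm=(hs[900:968,952:1080,2]<50).astype(np.uint8)
k,lab,st,ce=cv2.connectedComponentsWithStats(bm); i=1+np.argmax(st[1:,4]); y,x=np.where(lab==i)
B=back("top",np.c_[(x+952.5)/4-.5,(y+900.5)/4-.5],227)[:,:2]
v=np.linalg.svd(B-B.mean(0),full_matrices=False)[2]; print("bar",len(x),B.mean(0),np.rad2deg(np.arctan2(v[0,1],v[0,0])),np.ptp((B-B.mean(0))@v.T,axis=0))
```

```text
[ 18  40 206] [ 17  40 200] [ 12 150 151] [ 18  37 208]
rect ((552.7020263671875, 61.83613586425781), (323.1724853515625, 407.3763122558594), 81.00426483154297)
axes [[0.1564, 0.9877], [-0.9877, 0.1564]]
0 1 93 -0.0 160.9
0 -1 92 0.06 -161.0
1 1 59 -0.04 202.1
1 -1 69 -0.0 -183.6
yellow lid 386 [285.1 228.1] [518.9 -27.8 148. ]yellow 0.6 474 reg@130 [519.9 -26.1 130. ] 
blue lid 354 [225.1 237.5] [491.3 165.2 148. ]blue 0.74 507 reg@130 [490.3 164.  130. ] 
green lid 352 [265.9 204.4] [596.2  33.  148. ]green 0.59 539 reg@130 [594.   32.5 130. ] Traceback (most recent call last):
  File "<stdin>", line 32, in <module>
    return _wrapfunc(a, 'argmax', axis=axis, out=out, **kwds)
    return bound(*args, **kwds)
ValueError: attempt to get argmax of an empty sequence
```

```bash
cat >> h.py <<'E'
from scipy.spatial.transform import Rotation as Ro
def down(yaw):
    """tool down, tool y axis at world yaw (deg)"""
    a=np.deg2rad(yaw); y=np.array([np.cos(a),np.sin(a),0]); z=np.array([0,0,-1.]); x=np.cross(y,z)
    return Ro.from_matrix(np.c_[x,y,z]).as_quat()
AX=np.array([506.,69.])
E
python3 - <<'E'
from h import *
for z in(360,208,):
  for y in(8,-172,81,-99):
    q=planner.ik([*AX,z],down(y)); print(z,y,None if q is None else q.round(2))
p=ctrl.state()["ee_pos"]; ctrl.move_l([p[0],p[1],380])
E
```

```text
360 8 [-0.06 -0.15  1.81 -0.    1.49 -0.2 ]
360 -172 None
360 81 [-0.06 -0.15  1.81 -0.    1.49 -1.48]
360 -99 [-0.06 -0.15  1.81 -0.    1.49  1.66]
208 8 [-0.06 -0.06  2.   -0.    1.2  -0.2 ]
208 -172 None
208 81 [-0.06 -0.06  2.   -0.    1.2  -1.48]
208 -99 [-0.06 -0.06  2.   -0.    1.2   1.66]
```

Run:
```python
from h import *
ctrl.movep([*(AX-[40,0]),400],down(8)); ctrl.sleep(.3)
K=get_calibration("wrist"); im=read_camera("wrist"); cv2.imwrite("pics/w1.png",im[:,:,::-1]); np.savez("w1.npz",im=im,**K)
print((-K["R"].T@K["t"]).round(), K["R"][2], ctrl.state()["time_s"],ctrl.state()["ee_pos"])
```

```text
[454. 143. 545.] [ 0.04149199 -0.29711906 -0.95393851] 5.475 [466.08506114  68.80361739 399.93770011]
```

View pics/w1.png

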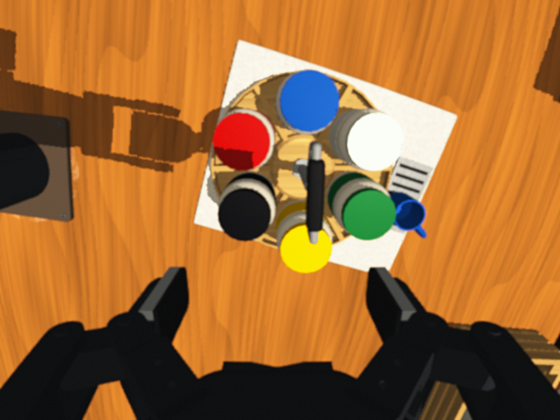

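```bash
cat >> h.py <<'E'
def board(im,K):
    """station yaw (front dir, deg) and axis from board edges seen by the wrist, from rough known corners"""
    g=cv2.cvtColor(im,cv2.COLOR_RGB2HSV); s=cv2.GaussianBlur(g[:,:,1],(0,0),.8).astype(float)
    f=np.deg2rad(-9.); F=np.array([np.cos(f),np.sin(f)]); S=np.array([-F[1],F[0]]); A=AX.copy()
    proj=lambda X:cv2.projectPoints(np.float64(X),cv2.Rodrigues(K["R"])[0],K["t"],K["camera_matrix"],K["dist_coeffs"])[0][:,0]
    res={}
    for name,n,d,t,rng in[("front",F,230,S,(-140,140)),("left",S,160,F,(-130,210)),("right",-S,160,F,(-130,210)),("back",-F,155,S,(-140,140))]:
        P=[]
        for u in np.arange(*rng,4.):
            o=np.arange(-15,15.1,.5); X=np.array([[*(A+n*(d+k)+t*u),12.] for k in o]); p=proj(X)
            v=cv2.remap(s.astype(np.float32),p[:,:1].astype(np.float32),p[:,1:].astype(np.float32),cv2.INTER_LINEAR)[:,0]
            dv=np.diff(v); i=dv.argmax()
            if v[-6:].mean()-v[:6].mean()>50: P.append((u,d+(o[i]+o[i+1])/2))
        P=np.array(P)
        if len(P)<15: print(name,"few",len(P)); continue
        for _ in range(5):
            c=np.polyfit(P[:,0],P[:,1],1); r=P[:,1]-np.polyval(c,P[:,0]); P=P[abs(r)<max(1,2*r.std())]
        print(name,len(P),"slope deg",np.rad2deg(c[0]).round(2),"dist",c[1].round(1),"res",r.std().round(2))
def bar(im,K,roi,z=227,th=50):
    y0,y1,x0,x1=roi; m=(im[y0:y1,x0:x1].max(2)<th).astype(np.uint8)
    k,lab,st,ce=cv2.connectedComponentsWithStats(m); i=1+np.argmax(st[1:,4]); y,x=np.where(lab==i)
    B=back(K,np.c_[x+x0,y+y0],z)[:,:2]; v=np.linalg.svd(B-B.mean(0),full_matrices=False)[2]
    print("bar",len(x),B.mean(0).round(1),np.rad2deg(np.arctan2(v[0,1],v[0,0])).round(2),np.ptp((B-B.mean(0))@v.T,axis=0).round(1))
E
python3 - <<'E'
from h import *
d=np.load("w1.npz"); K={k:d[k] for k in("camera_matrix","dist_coeffs","R","t")}; im=d["im"]
board(im,K); bar(im,K,(135,250,303,330))
h=cv2.cvtColor(im,cv2.COLOR_RGB2HSV)
for n,lo,hi in[("yellow",(22,150,150),(33,255,255)),("blue",(100,120,70),(125,255,255))]:
    m=cv2.inRange(h,lo,hi); m[:,400:]=0; m[:70]=0; k,l,st,c=cv2.connectedComponentsWithStats(m); i=1+np.argmax(st[1:,4]); ctr=max(cv2.findContours((l==i).astype(np.uint8),0,1)[0],key=cv2.contourArea)
    (e,ax,_)=cv2.fitEllipse(cv2.convexHull(ctr)); print(n,st[i],e,ax,back(K,[e],148)[0])
print("top:"); im=read_camera("top"); board(im,get_calibration("top"))
E
```

```text
front 55 slope deg -0.03 dist 229.4 res 0.32
left 67 slope deg 0.07 dist 159.3 res 0.44
right 45 slope deg -0.14 dist 161.7 res 1.56
back 46 slope deg 0.02 dist 156.0 res 0.41
bar 1126 [505.2  68.8] -80.98 [78.8 18.3]
yellow [ 280  225   53   48 1815] (305.5206604003906, 248.47457885742188) (48.36302185058594, 52.05703353881836) [518.72422475 -28.19156526 148.        ]
blue [ 280   70   60   61 2821] (309.1971435546875, 100.39180755615234) (59.06781005859375, 60.88256072998047) [490.91346071 165.95391184 148.        ]
top:
front 54 slope deg 0.06 dist 230.5 res 0.93
left 76 slope deg -0.13 dist 161.0 res 0.68
right 77 slope deg 0.06 dist 160.5 res 0.77
back 35 slope deg 0.13 dist 155.9 res 0.69
```

```bash
sed -i 's/^AX=.*/AX=np.array([505.3,68.9])/' h.py
python3 - <<'E'
from h import *
S=lambda:ctrl.state()
ctrl.movep([*AX,300],down(9)); ctrl.move_l([*AX,227-ctrl.pinch_z],feed=120,stop_force=8)
print(S()["ee_pos"],S()["force"],S()["time_s"])
claw.set_gripper(10,80); ctrl.sleep(.2)
s=S(); print(s["width"],s["grip_force"],s["force"].round(1),s["moment"].round(2))
if 15<s["width"]<21:
    for y in(12,18,27,36,45,54,63,70,76,79,81):
        ctrl.move_joints(planner.ik([*AX,227-ctrl.pinch_z],down(y)))
    ctrl.sleep(.3); s=S(); print(s["joints"],s["ee_pos"],s["force"].round(1),s["moment"].round(2),s["width"],s["time_s"])
for c in("wrist","top","scene"):
    K=get_calibration(c); im=read_camera(c); cv2.imwrite(f"pics/{c}2.png",im[:,:,::-1]); np.savez(f"{c}2.npz",im=im,**K)
E
```

```text
[506.00901737  68.88823975 209.55671125] [ 0.69376984  0.79541763 -0.44572602] 6.95
16.932843587879788 78.49680304527283 [5.7 2.  0.3] [ 0.2  -0.64  0.05]
[-6.32062660e-02 -6.06984636e-02  1.99813364e+00  1.98237765e-03
  1.20032413e+00 -1.47727832e+00] [506.5500988   69.50363988 208.72593297] [ 6.6  3.  -1.8] [ 0.44 -0.94 -0.01] 16.71430002971822 10.9583
```

Run:
```python
import cv2,numpy as np
r=lambda i,w,h:cv2.resize(i,(w,h),interpolation=cv2.INTER_CUBIC)
a=r(cv2.imread("pics/top2.png")[150:300,190:330],400,430); b=r(cv2.imread("pics/scene2.png")[140:310,190:390],400,340); 
w=r(cv2.imread("pics/wrist2.png"),400,300)
o=np.zeros((600,800,3),np.uint8); o[:430,:400]=a; o[:300,400:]=w; o[300:600,400:]=r(b,400,300); cv2.imwrite("pics/all2.png",o)
```

```text
(no output)
```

View pics/all2.png

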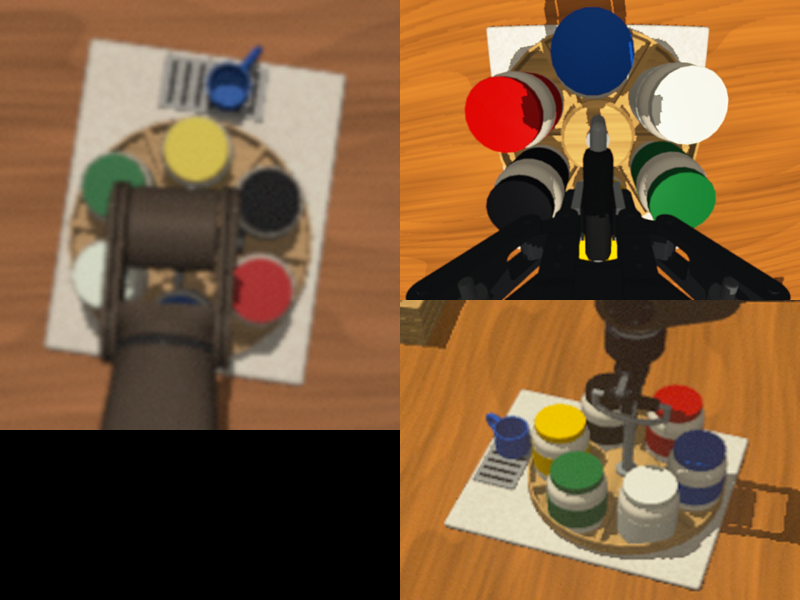

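Run:
```python
from h import *
A=np.array([506.3,69.3])
def ld(c):
    d=np.load(c+"2.npz"); return d["im"],{k:d[k] for k in("camera_matrix","dist_coeffs","R","t")}
def lid(im,K,n,lo,hi,roi):
    h=cv2.cvtColor(im,cv2.COLOR_RGB2HSV); m=cv2.inRange(h,lo,hi); q=np.zeros_like(m); y0,y1,x0,x1=roi; q[y0:y1,x0:x1]=m[y0:y1,x0:x1]
    ctr=max(cv2.findContours(q,0,1)[0],key=cv2.contourArea); e,ax,_=cv2.fitEllipse(cv2.convexHull(ctr)); p=back(K,[e],148)[0,:2]-A
    print(n,np.round(ax,1),p.round(1),"r",np.hypot(*p).round(1),"ang",np.rad2deg(np.arctan2(p[1],p[0])).round(2)); 
im,K=ld("top"); board(im,K)
lid(im,K,"yellow",(20,110,100),(33,255,255),(180,225,240,275))
lid(im,K,"black",(0,0,0),(180,255,55),(200,235,272,300))
lid(im,K,"red",(0,190,90),(6,255,255),(235,270,270,300))
im,K=ld("wrist"); board(im,K)
lid(im,K,"white",(0,0,225),(180,25,255),(80,180,330,470))
lid(im,K,"blue",(100,130,60),(125,255,255),(0,125,200,330))
# bar: left/right edges against the wood/hand rows, rod metal end
print(im[165:345:15,262:306:3].max(2))
```

```text
front 57 slope deg 0.04 dist 231.2 res 1.1
left 63 slope deg 0.04 dist 160.8 res 0.52
right 75 slope deg 0.02 dist 160.4 res 0.73
back 36 slope deg 0.07 dist 155.2 res 1.04
yellow [22.6 23.2] [ 98.8 -10.8] r 99.4 ang -6.25
black [20.8 21. ] [ 39.2 -91.9] r 99.9 ang -66.93Traceback (most recent call last):
  File "<stdin>", line 12, in <module>
  File "<stdin>", line 7, in lid
cv2.error: OpenCV(4.12.0) /io/opencv/modules/imgproc/src/shapedescr.cpp:361: error: (-201:Incorrect size of input array) There should be at least 5 points to fit the ellipse in function 'fitEllipseNoDirect'
```

```bash
cat >> h.py <<'E'
def ld(c,k=2):
    d=np.load(f"{c}{k}.npz"); return d["im"],{k:d[k] for k in("camera_matrix","dist_coeffs","R","t")}
def lid(im,K,lo,hi,roi):
    h=cv2.cvtColor(im,cv2.COLOR_RGB2HSV); m=cv2.inRange(h,lo,hi); q=np.zeros_like(m); y0,y1,x0,x1=roi; q[y0:y1,x0:x1]=m[y0:y1,x0:x1]
    ctr=max(cv2.findContours(q,0,1)[0],key=cv2.contourArea); e,ax,_=cv2.fitEllipse(cv2.convexHull(ctr)); return np.r_[back(K,[e],148)[0,:2],ax].round(1)
E
python3 - <<'E'
from h import *
im,K=ld("wrist"); board(im,K)
h=cv2.cvtColor(im,cv2.COLOR_RGB2HSV)
for p in[(50,270),(160,130),(130,400),(275,380),(270,320)]: print(p,h[p])
for n,lo,hi,roi in[("white",(0,0,225),(180,25,255),(80,180,330,470)),("blue",(100,130,60),(125,255,255),(0,125,200,330)),("green",(50,150,30),(80,255,255),(225,330,330,470)),("red",(0,200,150),(5,255,255),(90,225,80,220))]:
    try: print(n,lid(im,K,lo,hi,roi))
    except Exception as e: print(n,e)
x=cv2.resize(im[140:380,200:360],(533,800) if 0 else (400,600),interpolation=cv2.INTER_CUBIC)
cv2.imwrite("pics/bar2.png",cv2.convertScaleAbs(x[:,:,::-1],alpha=2.,beta=10))
E
```

```text
front few 4
left 18 slope deg 1.92 dist 163.4 res 3.08
right 14 slope deg 0.1 dist 160.5 res 0.44
back 41 slope deg 0.01 dist 155.1 res 0.35
(50, 270) [109 216  97]
(160, 130) [  1 246 225]
(130, 400) [ 28  12 249]
(275, 380) [ 67 194 143]
(270, 320) [100 109  14]
white [462.4 161.3 100.7 111.8]
blue [403.4  79.6 116.1 122.2]
green [560.5 149.1  86.7  94.7]
red [444.  -12.8  99.2 111.8]
```

View pics/bar2.png

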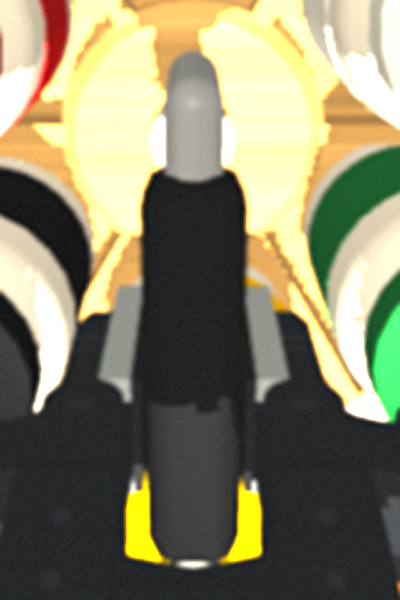

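Run:
```python
from h import *
s=ctrl.state(); R=Ro.from_quat(s["ee_rot"]).as_matrix(); print("tool y yaw",np.rad2deg(np.arctan2(R[1,1],R[0,1])),R[:,2],s["joints"],s["time_s"])
im,K=ld("wrist"); print("cam x yaw",np.rad2deg(np.arctan2(K["R"][0,1],K["R"][0,0])))
g=im.max(2).astype(float); P=[]
# metal end of the bar / black bar edges: per row, edges around col 277
for r in list(range(172,205,3))+list(range(212,256,4)):
    d=np.diff(cv2.GaussianBlur(g[r:r+1],(5,1),0)[0]); 
    l=246+np.abs(d[246:276]).argmax(); q=279+np.abs(d[279:309]).argmax()
    w=back(K,[(l+.5,r),(q+.5,r)],227)[:,:2]; P.append([r,l,q,*w.mean(0),np.hypot(*(w[0]-w[1]))])
P=np.array(P); print(P.round(1))
for a in(P[P[:,0]<210],P[P[:,0]>210],P):
    print("dir deg",np.rad2deg(np.arctan(np.polyfit(a[:,3],a[:,4],1)[0])))
# fins: show lids angles at start from wrist1
im,K=ld("w",1)
for n,lo,hi,roi in[("white",(0,0,225),(180,25,255),(100,185,335,410)),("blue",(100,130,60),(125,255,255),(60,140,270,345)),("green",(50,150,30),(80,255,255),(170,260,335,400)),("red",(0,200,100),(6,255,255),(100,180,205,275)),("black",(0,0,0),(180,255,70),(170,245,210,275))]:
    print(n,lid(im,K,lo,hi,roi))
```

```text
tool y yaw 80.97841309865208 [ 0.00398099  0.00158568 -0.99999082] [-6.32442355e-02 -6.07255994e-02  1.99811729e+00  1.96760695e-03
  1.20032879e+00 -1.47728896e+00] 11.1083
cam x yaw 80.97212279512007
[[172.  260.  287.  451.8  75.5  11.1]
 [175.  264.  287.  453.2  76.1   9.5]
 [178.  265.  288.  454.5  76.3   9.5]
 [181.  264.  288.  455.7  75.9  10. ]
 [184.  263.  290.  457.   75.9  11.2]
 [187.  265.  289.  458.3  75.9  10. ]
 [190.  265.  288.  459.6  75.5   9.6]
 [193.  265.  288.  460.8  75.3   9.7]
 [196.  265.  288.  462.1  75.1   9.7]
 [199.  265.  288.  463.4  74.9   9.7]
 [202.  265.  288.  464.7  74.7   9.7]
 [212.  258.  295.  469.1  74.   15.8]
 [216.  257.  297.  470.9  73.9  17.2]
 [220.  256.  297.  472.7  73.4  17.7]
 [224.  255.  298.  474.5  73.1  18.6]
 [228.  256.  298.  476.4  73.   18.3]
 [232.  256.  298.  478.2  72.8  18.4]
 [236.  246.  298.  479.7  70.3  22.8]
 [240.  247.  298.  481.7  70.2  22.5]
 [244.  246.  298.  483.5  69.7  23. ]
 [248.  256.  297.  485.7  71.3  18.3]
 [252.  256.  297.  487.7  71.   18.3]]
dir deg -5.6648570647947
dir deg -12.300164262431394
dir deg -9.9616542381389
white [593.6 141.6  66.1  84.1]
blue [490.8 166.   58.8  60.7]
green [595.1  34.1  49.3  53.7]
red [413.4 105.7  55.2  57.1]
black [428.1  10.2  51.1  52.2]
```

Run:
```python
from h import *
A=np.array([505,69.])
def draw(im,K,sc,off):
    o=cv2.convertScaleAbs(cv2.resize(im,None,fx=sc,fy=sc,interpolation=cv2.INTER_CUBIC)[:,:,::-1],alpha=1.3)
    for a,c in((-9,(0,255,0)),(-6,(255,0,255))):
        for k in range(6):
            t=np.deg2rad(a+30+60*k); X=[[*(A+r*np.array([np.cos(t),np.sin(t)])),50.] for r in(45,143)]
            p=cv2.projectPoints(np.float64(X),cv2.Rodrigues(K["R"])[0],K["t"],K["camera_matrix"],K["dist_coeffs"])[0][:,0]
            p=((p+.5)*sc).astype(int); cv2.line(o,p[0].tolist(),p[1].tolist(),c,1)
    return o
w=draw(*ld("wrist"),2,0)[40:640,170:970]; cv2.imwrite("pics/ov.png",w)
```

```text
(no output)
```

View pics/ov.png

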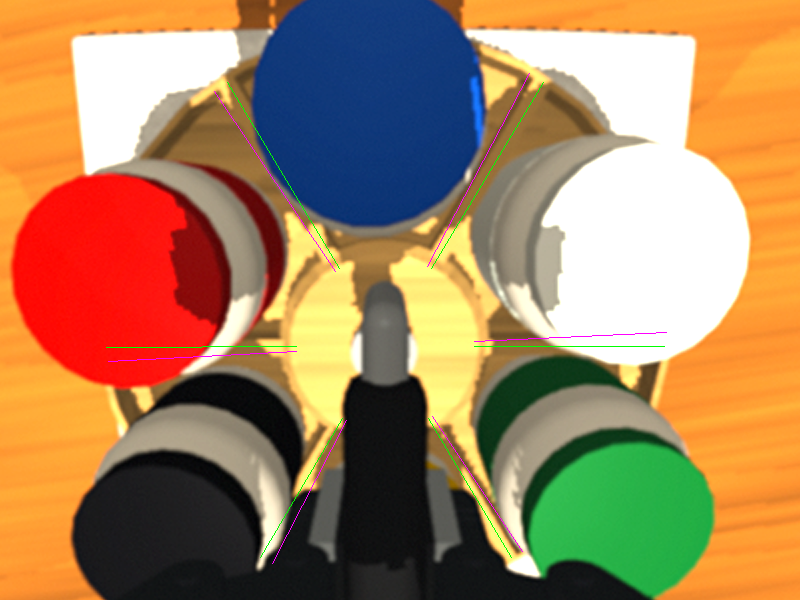

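Run:
```python
from h import *
p=ctrl.state()["ee_pos"]
claw.set_gripper(85); ctrl.move_l([p[0],p[1],300]); ctrl.movep([470,64,400],down(81)); ctrl.sleep(.3)
K=get_calibration("wrist"); im=read_camera("wrist"); cv2.imwrite("pics/w3.png",im[:,:,::-1]); np.savez("w3.npz",im=im,**K)
print(ctrl.state()["time_s"]); board(im,K)
```

```text
13.3917
front 48 slope deg 0.04 dist 229.4 res 0.51
left 35 slope deg 0.08 dist 159.8 res 0.88
right 47 slope deg 0.06 dist 161.0 res 0.58
back 60 slope deg 0.0 dist 155.6 res 0.63
```

View pics/w3.png

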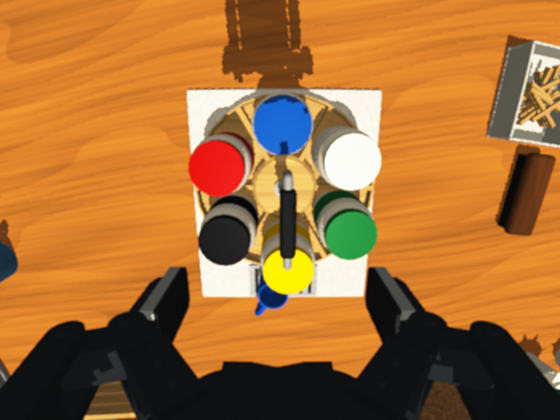

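Board square in view; bar runs from (288,188) to (288,258), with the yellow lid at (288,271).

```bash
cat > m.py <<'E'
from h import *
def meas(im,K):
    bar(im,K,(175,268,276,300))
    L={n:lid(im,K,lo,hi,roi) for n,lo,hi,roi in[("yellow",(22,150,150),(33,255,255),(245,300,260,316)),("white",(0,0,215),(180,30,255),(125,195,318,390)),("blue",(100,130,60),(125,255,255),(85,160,245,320)),("green",(50,150,30),(80,255,255),(200,265,318,385)),("red",(0,200,100),(6,255,255),(130,200,180,255)),("black",(0,0,0),(180,255,55),(205,270,195,262))]}
    for k,v in L.items(): print(k,v)
    for a,b,o in[("yellow","blue",0),("green","red",-60),("black","white",60)]:
        d=L[a][:2]-L[b][:2]; print(a,"dir->yellow",(np.rad2deg(np.arctan2(d[1],d[0]))+o).round(2),"mid",(L[a][:2]+L[b][:2])/2)
E
python3 - <<'E'
from m import *
meas(*ld("w",3))
E
```

```text
bar 985 [505.6  68.2] -8.61 [78.2 16.5]
yellow [604.   56.8  46.6  51.3]
white [457.5 165.5  54.1  71.9]
blue [404.1  79.5  57.2  58.4]
green [562.1 149.7  48.2  51.2]
red [444.4 -12.9  54.6  55.7]
black [543.  -22.7  48.9  50.8]
yellow dir->yellow -6.48 mid [504.05  68.15]
green dir->yellow -5.9 mid [503.25  68.4 ]
black dir->yellow -5.57 mid [500.25  71.4 ]
```

Run:
```python
from h import *
A=np.array([505.,68.7]); rows=[]
for k,a0 in((1,-81),(3,-8.6)):
    im,K=ld("w",k); ang=np.deg2rad(a0+np.arange(-180,180,.45)); r=np.arange(35,149,.4)
    X=np.stack([A[0]+r[:,None]*np.cos(ang),A[1]+r[:,None]*np.sin(ang),np.full((len(r),len(ang)),50.)],-1).reshape(-1,3)
    p=cv2.projectPoints(X,cv2.Rodrigues(K["R"])[0],K["t"],K["camera_matrix"],K["dist_coeffs"])[0][:,0].astype(np.float32)
    u=cv2.remap(im,p[:,0].reshape(len(r),-1),p[:,1].reshape(len(r),-1),cv2.INTER_CUBIC)[:,:,::-1].copy()
    for d in range(-150,180,60): x=int((d+180)/.45); u[:40,x]=(0,255,0); u[-25:,x]=(0,255,0)
    rows.append(u)
o=np.vstack(rows); print(o.shape); cv2.imwrite("pics/pol.png",o)
```

```text
(570, 800, 3)
```

View pics/pol.png

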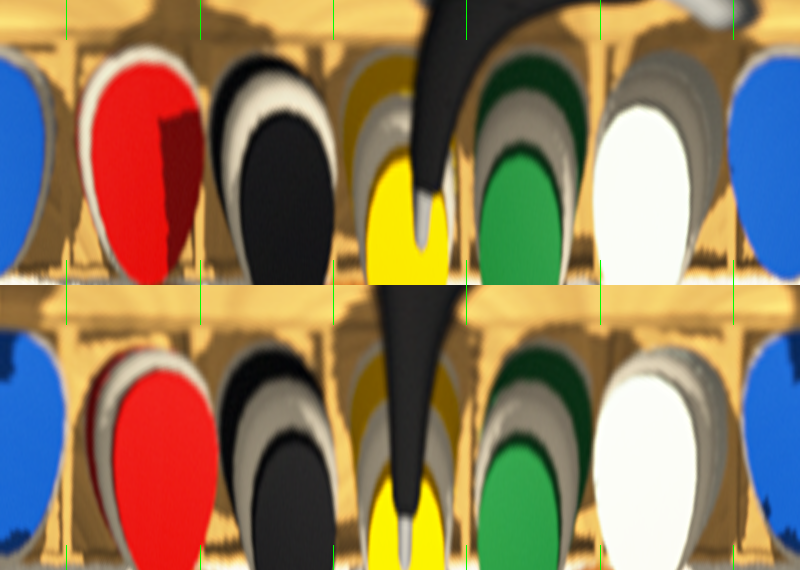

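```bash
cat >> m.py <<'E'
AX=np.array([505.5,68.6]); Z=227-ctrl.pinch_z
def turn(*ys):
    for y in ys: ctrl.move_joints(planner.ik([*AX,Z],down(y)))
def yel(tag):
    ctrl.sleep(.3); im=read_camera("top"); K=get_calibration("top"); cv2.imwrite(f"pics/t{tag}.png",im[:,:,::-1])
    for n,lo,hi,roi in[("yellow",(20,110,100),(33,255,255),(180,225,235,280)),("black",(0,0,0),(180,255,55),(200,237,272,302))]:
        v=lid(im,K,lo,hi,roi); d=v[:2]-[504.5,68.6]; print(n,v,np.rad2deg(np.arctan2(d[1],d[0])).round(2))
    s=ctrl.state(); R=Ro.from_quat(s["ee_rot"]).as_matrix(); print("tool",np.rad2deg(np.arctan2(R[1,1],R[0,1])).round(2),s["width"].round(2),s["grip_force"].round(1),s["force"].round(1),s["moment"].round(2),s["time_s"])
E
python3 - <<'E'
from m import *
ctrl.movep([*AX,300],down(81.4)); ctrl.move_l([*AX,Z],feed=120,stop_force=8)
claw.set_gripper(10,100); ctrl.sleep(.2); yel("a")
turn(90,81); yel("b")
E
```

```text
yellow [605.2  58.7  22.4  23.3] -5.61
black [546.1 -22.6  20.9  21.2] -65.48Traceback (most recent call last):
  File "<stdin>", line 3, in <module>
  File "m.py", line 15, in yel
    s=ctrl.state(); R=Ro.from_quat(s["ee_rot"]).as_matrix(); print("tool",np.rad2deg(np.arctan2(R[1,1],R[0,1])).round(2),s["width"].round(2),s["grip_force"].round(1),s["force"].round(1),s["moment"].round(2),s["time_s"])
                                                                                                                         ^^^^^^^^^^^^^^^^
AttributeError: 'float' object has no attribute 'round'
```

```bash
sed -i 's/s\["width"\].round(2),s\["grip_force"\].round(1)/s["width"],s["grip_force"]/' m.py
python3 - <<'E'
from m import *
yel("a2"); turn(90,81); yel("b")
E
```

```text
yellow [604.9  59.   22.6  23.4] -5.46
black [546.  -22.3  20.9  21. ] -65.46
tool 81.4 16.364939053913485 98.04507851600647 [-0.   5.5  1.9] [ 0.73  0.04 -0.04] 16.3417
yellow [604.7  52.2  22.6  23.1] -9.3
black [540.6 -24.   21.   21.1] -68.7
tool 81.07 16.244846450693906 101.02119326591492 [0.3 6.  2.8] [ 0.86  0.04 -0.  ] 17.2333
```

Run:
```python
from m import *
r=lambda i,w,h:cv2.resize(i,(w,h),interpolation=cv2.INTER_CUBIC)
o=np.hstack([r(read_camera("top")[140:300,180:340],400,400),r(read_camera("wrist"),400,400)]); cv2.imwrite("pics/fin.png",o[:,:,::-1])
```

```text
(no output)
```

View pics/fin.png

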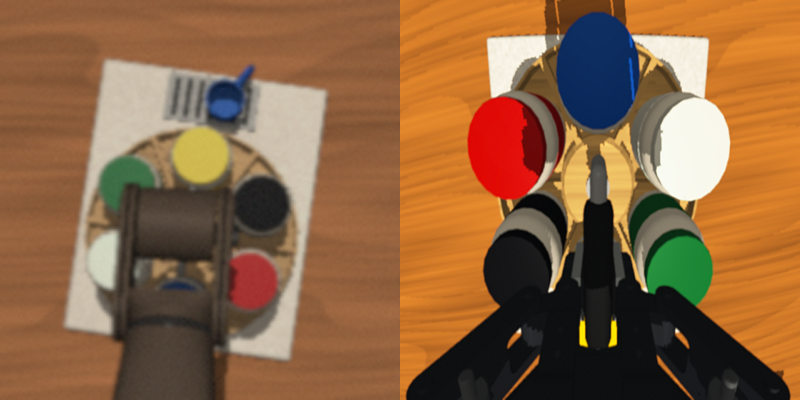

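The yellow lid at (200,155) in the left picture is in line with the tray's middle at (210,98) along the board's axis. All the jars are standing, and the handle is still gripped.

```bash
python3 -c "
from rig import ctrl
print(ctrl.hand_in())"
```

```text
the job is handed in; nothing more can be done
None
```

The carousel is turned so the yellow jar stands at the front, within about 0.5° of the drip tray's middle line, with all six jars upright and the handle still gripped at about 100 N. I let go of the handle once partway to check the alignment, then re-gripped it. The job is handed in; no verdict was shown.

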